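Third hand at the bench vise: hold the V-block to the fixed jaw

ROBOT

A 6-joint arm with a two-finger parallel gripper is mounted at the origin on the work surface. World frame = base frame: x ahead of the robot, y to its left, z up, the work surface at z = 0. Lengths are in mm, angles in rad, forces in N, time in s.
With the tool pointing down it reaches from about 350 to 950 mm from the base axis. Payload 17.4 kg.
Tool frame: the origin (TCP) lies on the centre line of the jaws, within the pads' length; the fingertips stand manip.tip_extent ahead of it and the grasp point (between the pads) lies 6 mm ahead of it (manip.tip_extent is the distance from the TCP to the fingertips, in mm); z points along the fingers, y is the direction in which the jaws open and shut (so a half turn about z gives the same grasp; the last joint's range is limited). The gripper opens to 93 mm and grips with 3 to 60 N. Pads are 15 mm wide; open, the fingers measure 128 mm over their backs; the gripper's body (75 mm by 188 mm) begins 65 mm behind the grasp point.
Start: joints at [1.252, 0.116, 1.442, -0, 1.584, -0.038], TCP at [187.067, 648.567, 243.646] pointing down, gripper open.
Joint ranges: [-2.83, 2.83], [-0.83, 2.19], [0.07, 2.5], [-1.14, 4.28], [0.01, 3], [-2.97, 2.97]. Speed limits (rad/s): [1.89, 1.89, 2.22, 3.14, 3.14, 3.14].

INTERFACE

Orientations are given as [roll, pitch, yaw] about the fixed x, y, z axes, in that order (R = Rz(yaw) Ry(pitch) Rx(roll)).
In Python, from bench import status, vision, sign_off, manip gives the robot as it stands. The module is installed in compiled form; this text tells all that it offers.
- The arm moves only by the shell command python3 -m jog 'ROWS'. ROWS is text: rows parted by semicolons, each of 7 numbers parted by spaces: the shift along the world's x, y, z in m, then the turn, a rotation vector about the world's x, y, z in degrees, then the closure, from 0 (fully open) to 1 (shut). A call has 1 to 10 rows; each row shifts and turns the commanded pose from where the row before left it; what a row does not reach is not made up. A row lasts 1/12 s, in which the tool goes at most 41.7 mm and 7.16 degrees, less where a joint would pass 70% of its speed; a pose out of reach is approached as far as the arm can. A call is refused whole if a number of a shift passes 0.0417 or a number of a turn 7.16, either way. A call with a gripper value outside its range is refused whole. The fingers move at their own pace and stop on an object; the grip force is fixed at half the most. Time passes only in rows, so rows that do not move let the fingers close. It gives the time, the measured TCP pose, the force and the opening at its end, in the units of the state.
- status.state(): the state, without advancing time (a new reading comes with each control period).
- vision.get_image(name): name is "scene" or "top" or "wrist"; returns a dict with "color" (420x560x3 uint8, blue, green, red), "fx", "fy", "cx", "cy" (pixels), "rvec" (rotation vector, rad) and "tvec" (3), from world to camera coordinates, as OpenCV has them. Camera axes: x right, y down, z forward; pixel columns grow to the right and rows downward; lengths in mm; the calibration is good to about 2 mm. A picture is of the moment at which its call begins. There is no depth.
- sign_off(): hands the job in, once; it reports no verdict.
The state is a dict: "clock": time; "qpos": joint angles; "joint_vel": joint speeds; "tau": joint torques, N m; "ee_pos": TCP position; "tool_rot": TCP orientation; "contact_force": force on the tool from outside, world axes, zero at the start; "wrist_torque": the same for the moment, N m; "grip_width": finger opening in mm.
Only numpy, scipy, OpenCV 4.12 (cv2) and the standard library are available. Lean on these libraries where they do the work, as an engineer would, in place of code of your own. Each camera call takes 0.05 s, during which the arm holds its last target. There are 200 camera calls.

TASK

Be my third hand at the vise: pick up the wooden block that has a V-groove down one face, lower it into the open vise midway along the jaws, upright, with its groove facing the moving jaw and about a quarter of its height showing above the jaws, and press its back flat against the rubber cover of the fixed jaw with a steady push of about 10 newtons (more than 5, less than 20; never ram it). Finish while still holding and pressing it there, in your grip and clear of the moving jaw and the slide bar below, so that I have both hands free to set a seatpost in the groove and wind the vise shut; do not shift the moving jaw or anything else on the bench.

Things in the scene. Friction and masses are not known exactly. Their poses are not given: they have to be found in the camera images.
- v_block_center (a point): centre (half-way up) of the loose V-block: hardwood, 36 mm thick (x) x 54 mm wide (y) x 60 mm high (z), about 0.1 kg, standing on end on the bench, so this point is 30 mm above its underside. Its x axis points out of the face with the V-groove, z is up; the 36 mm thick flat sides at y = +-27 mm are free to grip. It stands left or right of the vise; a plain block like it stands on the other side
- v_groove (a point): point on the V-block at the middle of its grooved face, in the plane of that face, 18 mm from the centre along the block's x. The groove runs the full height, 28 mm wide, 14 mm deep
- jaw_face (a point): middle of the top edge of the fixed jaw's rubber face when not pressed, 168 mm above the bench. x is level, straight out of the face towards the moving jaw; y along the jaw; z up. The face is upright, 125 mm wide (y), 56 mm high. Its rubber is soft: it gives 1 mm for each 4 N, at most 11 mm
- vise: grey bench vise, bolted down; place and turn on its swivel base vary. Origin under the centre of its base, 30 mm behind the fixed jaw's rubber face; x towards the moving jaw. Its back reaches 131 mm behind the origin; with the jaw open it reaches about 0.28 m in front. Everything is at or below the jaw tops, 168 mm
- jaw_cover: black soft rubber cover on the fixed jaw, 16 mm thick; its origin is that of the vise while it is not pressed
- moving_jaw (a joint): opening of the vise, m: the free gap between the rubber faces of the two jaws (0 = closed); starts between 0.095 and 0.120. The jaw stays where it is (screw, stiff); leave it
- moving_jaw_face (a point): middle of the top edge of the moving jaw's rubber face, which looks back at the fixed jaw; same height and width as the fixed jaw. In the gap below lies the steel slide bar, 44 mm wide, its top 85 mm below the jaw tops
- plain_block: plain wooden block, 36 x 54 x 60 mm, standing on end, same wood and size as the grooved one but with four flat faces; origin at the centre of its underside. Leave it where it is
- seatpost: aluminium seatpost lying flat, tube 27 mm thick, 290 mm long with its clamp head, along its x axis; origin under its middle. Leave it
- pedal: black bicycle pedal lying flat, 95 x 96 x 24 mm with a 30 mm spindle end; origin under its middle. Leave it
- hammer: hammer lying flat, handle along its x axis; origin on its underside. Leave it
- spanner: steel spanner lying flat along its x axis; origin on its underside. Leave it
- cog: small dark sprocket lying flat, 75 mm across, 16 mm high; origin at the centre of its underside. Leave it
- bolt_tin: open yellow tin cup, 84 mm across, 90 mm high; origin at the centre of its underside. Leave it
Things that resemble listed ones, but are neither listed nor needed, are in the scene too. What is shaped like the part that bears v_block_center but orange or purple is not meant.

How it is judged:
By the outcome, as a careful person would: the job done as asked, in the order asked, and still so for the second after the job is handed in, while the arm keeps its last pose, push and grip.
It also fails if it takes over 45 s, if anything falls off the work surface, if the arm or the gripper's body presses on something with over 40 N, if the wrist force passes 120 N, or if a joint passes its speed limit or range.

## Working session

There is one attempt and no reset: what is moved stays moved. The work goes in short steps, Python scripts to look and compute and a shell command to move; the robot and the scene stay as the last step left them, time stands still between calls to the robot, and variables do not carry over. Pictures are saved under pics/ and viewed, about 8 in all and at most 12, crops included, and the job is handed in when it is done.

```bash
mkdir -p pics
cat > h.py <<'E'
import numpy as np, cv2
from bench import status, vision, manip
def cam(n):
    d=vision.get_image(n); R=cv2.Rodrigues(np.array(d['rvec'],float))[0]; t=np.array(d['tvec'],float).ravel()
    d['R']=R; d['t']=t; d['C']=-R.T@t; return d
def ray(d,u,v,z):
    r=d['R'].T@np.array([(u-d['cx'])/d['fx'],(v-d['cy'])/d['fy'],1]); return d['C']+r*(z-d['C'][2])/r[2]
def proj(d,p):
    q=d['R']@np.array(p,float)+d['t']; return d['fx']*q[0]/q[2]+d['cx'],d['fy']*q[1]/q[2]+d['cy']
E
python3 - <<'E'
from h import *
import pickle
for n in ('top','scene'):
    d=cam(n); pickle.dump(d,open(n+'.pkl','wb')); cv2.imwrite(f'pics/{n}0.png',cv2.resize(d['color'],(784,588),interpolation=cv2.INTER_CUBIC)); print(n,d['C'],d['fx'],d['cx'],d['cy'])
print(status.state(),manip.tip_extent)
E
```

```text
top [ 283.67633824  -33.14391422 1578.12146726] 439.9989602579944 277.27360594400375 208.83561621354826
scene [ 1130.10831525 -1129.359868    1146.14766887] 465.75136092794173 279.57324477522724 210.27101094600988
{'clock': 0.1, 'qpos': array([ 1.25219655e+00,  1.16435273e-01,  1.44220221e+00,  2.40020751e-05,
        1.58400723e+00, -3.78072658e-02]), 'joint_vel': array([ 0.00100182, -0.00275702, -0.00223623, -0.00086478,  0.00111238,
        0.00059555]), 'tau': array([ 1.50622069e-03, -7.22879362e+01, -6.23870158e+01,  7.82624446e-02,
        2.24879355e-02, -5.72822728e-05]), 'ee_pos': array([187.01044633, 648.40910179, 242.97851866]), 'tool_rot': array([-3.14054225e+00, -6.37490892e-05,  2.86080042e+00]), 'contact_force': array([ 0.05452582, -0.12579511,  0.77518895]), 'wrist_torque': array([ 0.02155562, -0.00373683, -0.00294709]), 'grip_width': 92.97612019359353} 25.0
```

View pics/top0.png

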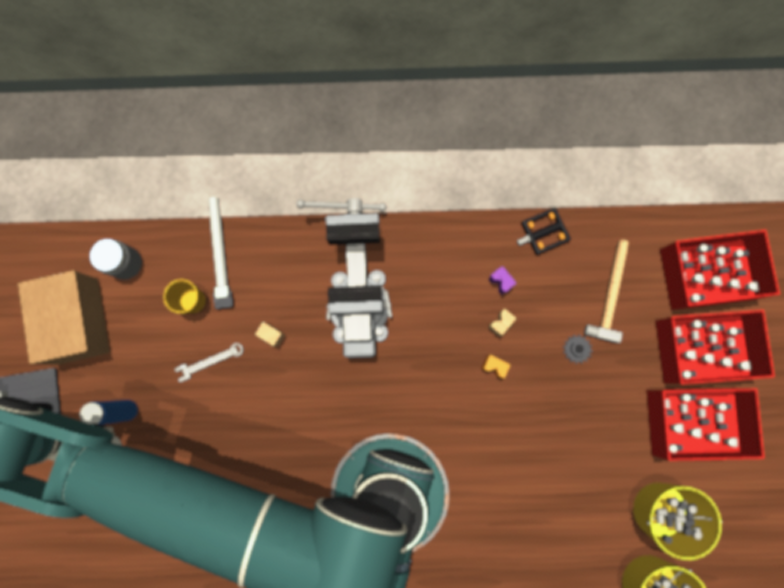

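View pics/scene0.png

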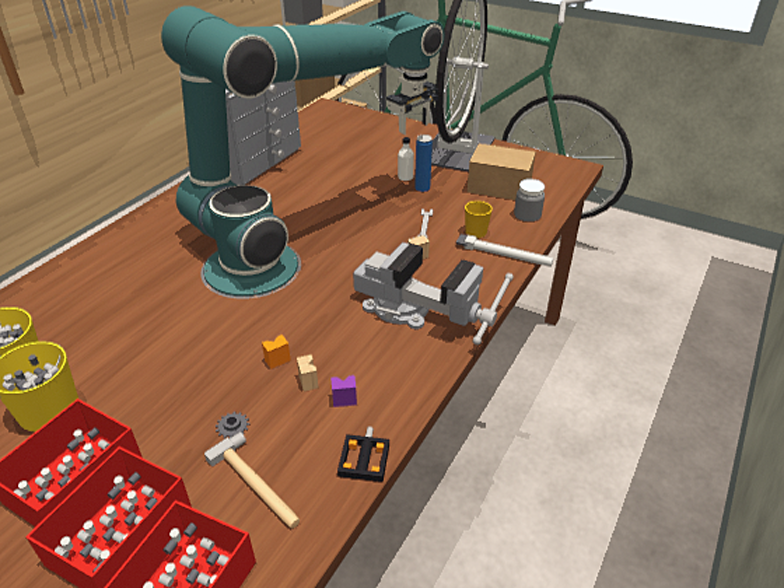

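The top view shows the V-block at (503,322), the plain block at (268,334), and the vise with its fixed jaw at (356,297) and moving jaw at (354,230). The bench and world +x run up the image. The orange and purple look-alikes are at (497,366) and (503,280). Next I'll zoom in on the block and the vise.

Run:
```python
from h import *
import pickle
d=pickle.load(open('top.pkl','rb')); im=d['color']
a=cv2.resize(im[210:250,335:385],(500,400),interpolation=cv2.INTER_CUBIC)
b=cv2.resize(im[140:260,205:295],(300,400),interpolation=cv2.INTER_CUBIC)
cv2.imwrite('pics/crop.png',np.hstack([a,b]))
# V-block top mask, at z=60
hsv=cv2.cvtColor(im,cv2.COLOR_BGR2HSV); print(hsv[231,361],hsv[228,356])
m=cv2.inRange(hsv,(10,50,170),(28,170,255)); m[:218]=0;m[244:]=0;m[:,:340]=0;m[:,378:]=0
c=max(cv2.findContours(m,0,2)[0],key=cv2.contourArea)
p=np.array([ray(d,u,v,60)[:2] for u,v in c[:,0]],np.float32)
print(cv2.contourArea(p),cv2.minAreaRect(p)); r=cv2.boxPoints(cv2.minAreaRect(p)); print(r)
hull=cv2.convexHull(c,returnPoints=False); df=cv2.convexityDefects(c,hull)
for s,e,f,q in df[:,0]:
    if q>256: print('defect',c[f,0],p[f],q/256)
# jaw tops at z=168, dark masks
g=cv2.inRange(hsv,(0,0,0),(180,255,60)); g[:,:225]=0; g[:,285:]=0; g[:145]=0;g[225:]=0
for k in cv2.findContours(g,0,2)[0]:
    if cv2.contourArea(k)>60:
        P=np.array([ray(d,u,v,168)[:2] for u,v in k[:,0]],np.float32); print(cv2.boundingRect(k),cv2.minAreaRect(P)); print(cv2.boxPoints(cv2.minAreaRect(P)))
```

```text
[ 24  92 245] [ 17 120 149]
1836.3717776364647 ((416.03692626953125, -289.0162658691406), (39.38775634765625, 58.332130432128906), 49.078304290771484)
[[ 381.09888 -284.7925 ]
 [ 425.17493 -323.00162]
 [ 450.97498 -293.24002]
 [ 406.89893 -255.03091]]
defect [358 228] [ 421.49115 -284.7066 ] 3.68359375
(235, 206, 37, 9) ((478.7591247558594, 69.15263366699219), (23.236360549926758, 116.77342224121094), 0.5809349417686462)
[[466.54956  127.41855 ]
 [467.73352   10.651124]
 [490.9687    10.886719]
 [489.78473  127.654144]]
(234, 161, 38, 15) ((618.1246337890625, 68.9406967163086), (45.912376403808594, 121.5094223022461), 0.7671841979026794)
[[594.35706   129.38258  ]
 [595.984       7.8840613]
 [641.8922      8.49881  ]
 [640.26526   129.99733  ]]
```

View pics/crop.png

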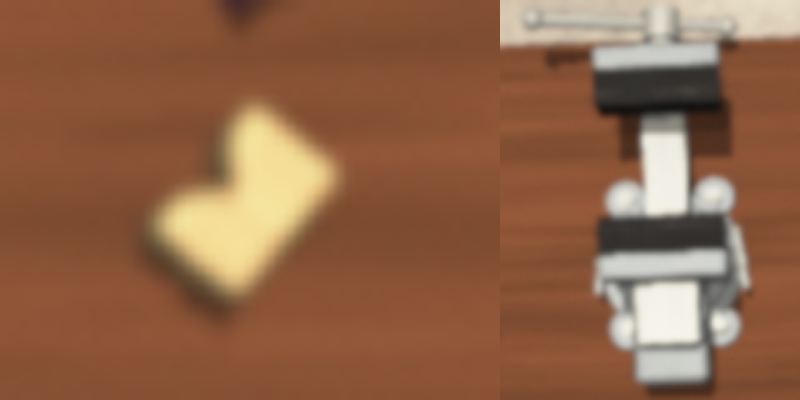

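The crop shows the groove facing up-left. That puts block +x at a yaw of about 49° and its centre at about (416,-289). The vise yaw is about 0.7°, the fixed face is at x≈490, y≈69, and the gap is about 104 mm, all of which fit the given sizes. Moving to hover over the block.

```bash
python3 -m jog '0.023 -0.038 0.003 0 0 -7 0;0.023 -0.038 0.003 0 0 -7 0;0.023 -0.038 0.003 0 0 -7 0;0.023 -0.038 0.003 0 0 -7 0;0.023 -0.038 0.003 0 0 -7 0;0.023 -0.038 0.003 0 0 -7 0;0.023 -0.038 0.003 0 0 -7 0;0.023 -0.038 0.003 0 0 -7 0;0.023 -0.038 0.003 0 0 -7 0;0.023 -0.038 0.003 0 0 -7 0'
python3 -m jog '0 -0.04 0 0 0 -4.5 0;0 -0.04 0 0 0 -4.5 0;0 -0.04 0 0 0 -4.5 0;0 -0.04 0 0 0 -4.5 0;0 -0.04 0 0 0 -4.5 0;0 -0.04 0 0 0 -4.5 0;0 -0.04 0 0 0 -4.5 0;0 -0.04 0 0 0 -4.5 0;0 -0.04 0 0 0 -4.5 0;0 -0.04 0 0 0 -4.3 0'
```

```text
clock: 0.93
ee_pos: [402.7, 291.0, 271.8]
tool_rot: [3.142, -0.0, 1.633]
contact_force: [0.9, 0.5, -0.5]
grip_width: 92.9
clock: 1.77
ee_pos: [401.6, -109.0, 271.8]
tool_rot: [3.141, -0.0, 0.853]
contact_force: [1.1, -0.1, -0.6]
grip_width: 92.7
```

```bash
python3 -m jog '0.003 -0.036 0 0 0 0 0;0.003 -0.036 0 0 0 0 0;0.003 -0.036 0 0 0 0 0;0.003 -0.036 0 0 0 0 0;0.002 -0.025 0 0 0 0 0;0 0 0 0 0 0 0;0 0 0 0 0 0 0'
python3 - <<'E'
from h import *
import pickle
d=cam('wrist'); pickle.dump(d,open('w1.pkl','wb')); im=d['color']
hsv=cv2.cvtColor(im,cv2.COLOR_BGR2HSV); print(d['C'],proj(d,(416,-289,60)), status.state()['ee_pos'])
m=cv2.inRange(hsv,(16,40,190),(28,170,255))
c=max(cv2.findContours(m,0,2)[0],key=cv2.contourArea)
p=np.array([ray(d,u,v,60)[:2] for u,v in c[:,0]],np.float32)
print(cv2.boundingRect(c),cv2.contourArea(p),cv2.minAreaRect(p)); print(cv2.boxPoints(cv2.minAreaRect(p)))
cv2.drawContours(im,[c],-1,(255,0,0),1); cv2.imwrite('pics/w1.png',im)
E
```

```text
clock: 2.35
ee_pos: [416.0, -276.9, 271.0]
tool_rot: [-3.14, 0.0, 0.855]
contact_force: [-0.3, 0.1, 0.8]
grip_width: 92.5
[ 467.08460722 -218.50438811  412.25202052] (np.float64(288.4588964934399), np.float64(203.34990129780675)) [ 416.12318135 -276.02419432  271.27652749]
(290, 190, 25, 16) 280.90717321122065 ((431.74224853515625, -293.30511474609375), (14.493035316467285, 30.15752410888672), 74.28998565673828)
[[ 415.26465 -296.1981 ]
 [ 444.2956  -304.3638 ]
 [ 448.21985 -290.41214]
 [ 419.1889  -282.24643]]
```

View pics/w1.png

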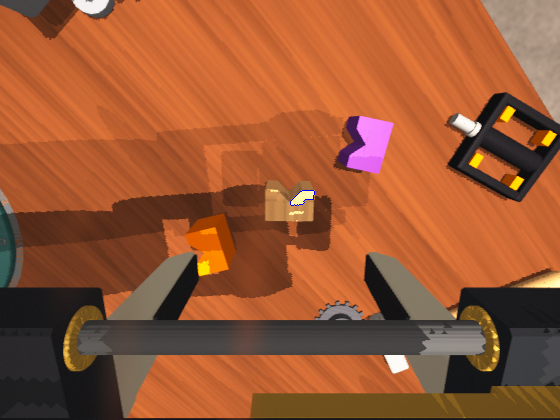

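The wrist view shows the V-block at about (290,200) with its groove up (+x,+y), in the gripper's shadow, with purple and orange well clear. The mask caught only the lit part, so I'll zoom in.

Run:
```python
from h import *
import pickle
d=pickle.load(open('w1.pkl','rb')); im=d['color']
for c in [(416,-289)]:
    a=np.deg2rad(49.1); X=np.array([np.cos(a),np.sin(a)]);Y=np.array([-X[1],X[0]])
    for z in(0,60): print([np.round(proj(d,(*(np.array(c)+sx*18*X+sy*27*Y),z)),1) for sx,sy in((1,1),(1,-1),(-1,-1),(-1,1))])
cv2.imwrite('pics/w1c.png',cv2.resize(im[170:235,245:335],(800,578),interpolation=cv2.INTER_NEAREST))
```

```text
[array([266.4, 178.5]), array([308.7, 178.4]), array([308.1, 205.7]), array([266.8, 205.8])]
[array([264. , 187.5]), array([313.1, 187.4]), array([312.3, 218.8]), array([264.5, 218.8])]
```

View pics/w1c.png

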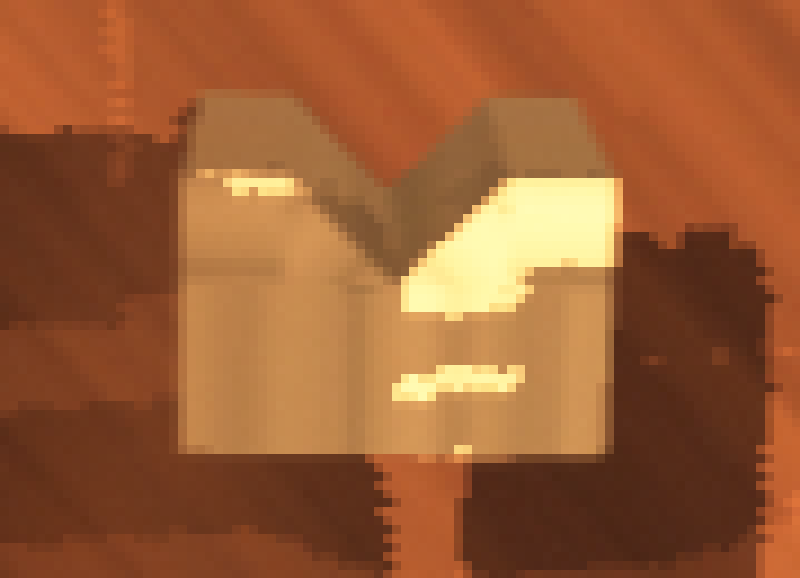

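The crop confirms the top-face corners at u 265–314.5, v 189.5–221.5, which refines the centre to (415,-292) with a yaw of about 48.5°. Descending to grip.

```bash
python3 -m jog '-0.001 -0.016 0 0 0 0 0;0 0 -0.036 0 0 0 0;0 0 -0.036 0 0 0 0;0 0 -0.036 0 0 0 0;0 0 -0.036 0 0 0 0;0 0 -0.036 0 0 0 0;0 0 -0.036 0 0 0 0;0 0 -0.016 0 0 0 0;0 0 -0.007 0 0 0 0;0 0 0 0 0 0 0'
python3 -m jog '0 0 0 0 0 0 1;0 0 0 0 0 0 1;0 0 0 0 0 0 1;0 0 0 0 0 0 1;0 0 0 0 0 0 1;0 0 0 0 0 0 1;0 0 0 0 0 0 1;0 0 0 0 0 0 1;0 0 0 0 0 0 1;0 0 0 0 0 0 1'
```

```text
clock: 3.23
ee_pos: [415.1, -290.8, 31.8]
tool_rot: [-3.14, 0.0, 0.858]
contact_force: [-0.6, 1.1, 1.0]
grip_width: 92.9
clock: 4.07
ee_pos: [415.4, -292.2, 33.0]
tool_rot: [3.141, 0.0, 0.857]
contact_force: [-1.0, 0.3, 4.4]
grip_width: 54.0
```

```bash
python3 -m jog '0 0 0.02 0 0 0 1;0 0 0.035 0 0 0 1;0 0 0.035 0 0 0 1;0 0 0.035 0 0 0 1;0 0 0.035 0 0 0 1;0 0 0.035 0 0 0 1;0 0 0.033 0 0 0 1;0.01 0.02 0 0 0 -4 1;0.01 0.036 0 0 0 -4.9 1;0.01 0.036 0 0 0 -4.9 1'
python3 -m jog '0.013 0.036 0 0 0 -4.9 1;0.013 0.036 0 0 0 -4.9 1;0.013 0.036 0 0 0 -4.9 1;0.013 0.036 0 0 0 -4.9 1;0.013 0.036 0 0 0 -4.9 1;0.013 0.036 0 0 0 -4.9 1;0.013 0.036 0 0 0 -4.9 1;0.006 0.017 0 0 0 0 1;0 0 0 0 0 0 1;0 0 0 0 0 0 1'
python3 - <<'E'
from h import *
import pickle
for n in('wrist','scene'):
    d=cam(n); pickle.dump(d,open(n+'2.pkl','wb')); im=d['color']
    if n=='scene': 
        print(proj(d,(540,69,168))); im=cv2.resize(im[140:260,230:370],(700,600),interpolation=cv2.INTER_CUBIC)
    cv2.imwrite(f'pics/{n}2.png',im)
print(status.state())
E
```

```text
clock: 4.9
ee_pos: [445.4, -199.6, 260.8]
tool_rot: [3.141, -0.0, 0.61]
contact_force: [-0.6, 0.0, -1.4]
grip_width: 53.8
clock: 5.73
ee_pos: [542.3, 69.6, 260.1]
tool_rot: [3.141, 0.001, 0.02]
contact_force: [-1.0, -0.1, -0.9]
grip_width: 53.7
(np.float64(304.4967821309366), np.float64(187.31499313496))
{'clock': 5.8333, 'qpos': array([ 7.87757513e-02, -1.69244044e-01,  1.69418023e+00, -2.14721636e-04,
        1.61708242e+00,  1.63184855e+00]), 'joint_vel': array([-0.01454693, -0.01023182,  0.00194102, -0.00034353,  0.0026852 ,
        0.00225275]), 'tau': array([ 1.60695367e+00, -4.78215086e+01, -6.31901622e+01,  6.71460084e-02,
       -1.00342808e-01,  2.88317073e-02]), 'ee_pos': array([542.136032  ,  68.31538546, 260.49767011]), 'tool_rot': array([3.14135257e+00, 4.12066655e-04, 1.77135904e-02]), 'contact_force': array([ 0.3799771 ,  0.23996382, -0.67697934]), 'wrist_torque': array([-0.02083344,  0.14194887, -0.00604574]), 'grip_width': 54.16296745871623}
```

View pics/wrist2.png

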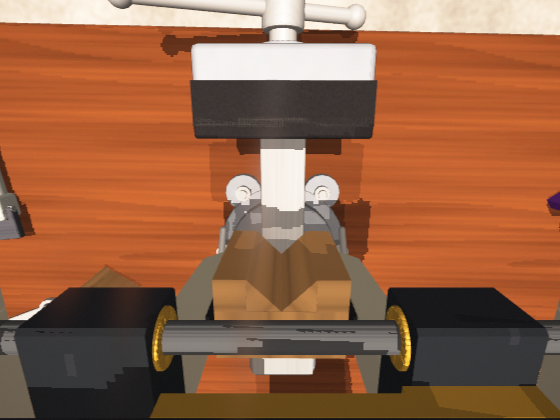

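The wrist view shows the block held upright with its groove (280,270) facing the moving jaw. The moving jaw's dark cover is at u 192–376, v 80–138, and the bar runs below. I'll compute the yaw and edges from these corners.

Run:
```python
from h import *
import pickle
d=pickle.load(open('wrist2.pkl','rb')); im=d['color']; print(d['C'])
g=cv2.inRange(cv2.cvtColor(im,cv2.COLOR_BGR2GRAY),0,65); g[:72]=0; g[145:]=0; g[:,:180]=0; g[:,390:]=0
c=max(cv2.findContours(g,0,2)[0],key=cv2.contourArea); q=cv2.approxPolyDP(c,4,True)[:,0]
for u,v in q: print(u,v,ray(d,u,v,168).round(1),ray(d,u,v,112).round(1))
def edge(rows,zs):
    pts=np.array([(u,rows(u)) for u in range(200,370)]); 
    P=np.array([ray(d,u,v,zs)[:2] for u,v in pts]); k=np.polyfit(P[:,1],P[:,0],1); print(zs,k, 'yaw deg',-np.degrees(np.arctan(k[0])))
edge(lambda u: np.where(g[:,u])[0].min(),168); edge(lambda u: np.where(g[:,u])[0].max(),168)
t=pickle.load(open('top.pkl','rb')); h=cv2.cvtColor(t['color'],cv2.COLOR_BGR2GRAY)[:,:]
for u in (240,250,258,266): print(u,h[200:222,u])
print([ (v,ray(t,254,v,168)[0].round(1)) for v in range(203,218)])
for u in (237,271): print(ray(t,u,209,168))
```

```text
[619.87928719  71.51090276 401.26877514]
191 80 [645.6 131.8 168. ] [651.8 146.3 112. ]
198 138 [608.1 129.1 168. ] [605.2 142.9 112. ]
236 138 [608.6 102.5 168. ] [605.9 110.  112. ]
237 144 [604.5 101.9 168. ] [600.8 109.2 112. ]
259 144 [604.8  86.5 168. ] [601.2  90.1 112. ]
259 138 [608.9  86.5 168. ] [606.3  90.1 112. ]
305 138 [609.5  54.3 168. ] [607.1  50.2 112. ]
306 144 [605.5  53.5 168. ] [602.   49.1 112. ]
340 144 [605.9  29.6 168. ] [602.6  19.5 112. ]
341 138 [610.   29.2 168. ] [607.7  19.  112. ]
371 136 [611.8   8.4 168. ] [609.9  -6.8 112. ]
376 81 [647.4   8.5 168. ] [654.1  -6.6 112. ]
285 81 [646.2  69.2 168. ] [652.6  68.6 112. ]
282 91 [640.   71.1 168. ] [644.8  70.9 112. ]
276 92 [639.2  75.1 168. ] [643.9  75.9 112. ]
283 101 [633.6  70.2 168. ] [636.9  69.9 112. ]
272 105 [630.9  77.7 168. ] [633.6  79.1 112. ]
278 107 [629.7  73.6 168. ] [632.1  74.1 112. ]
276 114 [625.1  74.9 168. ] [626.4  75.7 112. ]
305 120 [621.6  54.8 168. ] [622.   50.8 112. ]
286 121 [620.7  67.9 168. ] [620.9  67.  112. ]
278 128 [615.9  73.3 168. ] [614.9  73.8 112. ]
280 136 
[... 893 characters left out ...]
 52  64 112 169 201
 210 211 210 201]
258 [240 239 232 205 144  87  62  60  56  51  50  49  49  52  72 122 174 203
 212 213 208 189]
266 [206 202 187 147  98  64  56  55  52  51  48  48  49  60 108 167 199 209
 211 210 204 178]
[(203, np.float64(501.4)), (204, np.float64(498.1)), (205, np.float64(494.9)), (206, np.float64(491.6)), (207, np.float64(488.3)), (208, np.float64(485.0)), (209, np.float64(481.8)), (210, np.float64(478.5)), (211, np.float64(475.2)), (212, np.float64(472.0)), (213, np.float64(468.7)), (214, np.float64(465.4)), (215, np.float64(462.2)), (216, np.float64(458.9)), (217, np.float64(455.7))]
[483.18476887 121.02787491 168.        ]
[480.34233741  10.77897234 168.        ]
```

View pics/scene2.png

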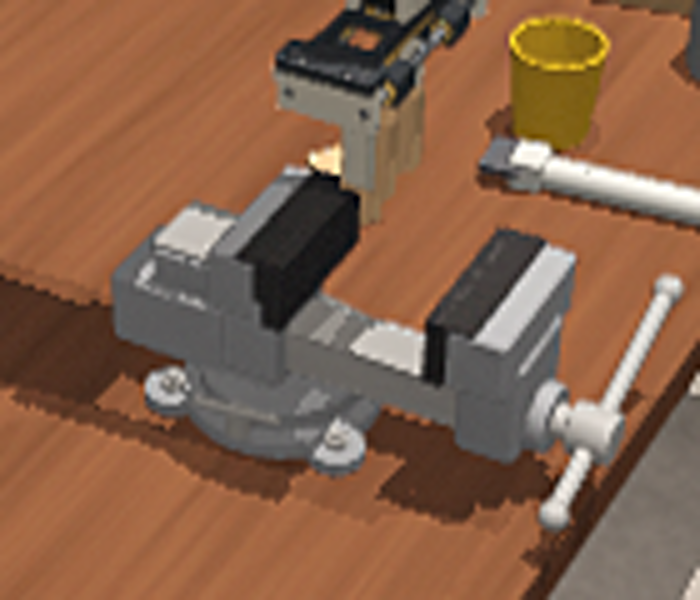

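The scene crop confirms the block hanging above the gap, with the bar below and the jaws clear. The estimates agree: vise yaw ≈1.0° (tool is at 1.0°), jaw centre y≈69.5, fixed face x≈496, moving face ≈608. Lowering now.

```bash
python3 -m jog '0 0 -0.015 0 0 0 1;0 0 -0.015 0 0 0 1;0 0 -0.015 0 0 0 1;0 0 -0.015 0 0 0 1;0 0 -0.015 0 0 0 1;0 0 -0.015 0 0 0 1;0 0 -0.010 0 0 0 1;0 0 -0.005 0 0 0 1;0 0 0 0 0 0 1;0 0 0 0 0 0 1'
python3 -m jog '-0.005 0 0 0 0 0 1;-0.005 0 0 0 0 0 1;-0.005 0 0 0 0 0 1;-0.002 0 0 0 0 0 1;0 0 0 0 0 0 1;0 0 0 0 0 0 1;0 0 0 0 0 0 1'
python3 - <<'E'
from h import *
d=cam('scene'); im=d['color']
cv2.imwrite('pics/scene3.png',cv2.resize(im[150:240,245:350],(700,600),interpolation=cv2.INTER_CUBIC)); s=status.state(); print(s['ee_pos'],s['contact_force'],s['wrist_torque'])
d=cam('wrist'); cv2.imwrite('pics/wrist3.png',d['color'])
E
```

```text
clock: 6.67
ee_pos: [542.4, 68.9, 155.9]
tool_rot: [-3.142, -0.0, 0.018]
contact_force: [-0.3, 0.2, -0.0]
grip_width: 53.9
clock: 7.25
ee_pos: [525.4, 68.9, 155.9]
tool_rot: [-3.142, -0.0, 0.018]
contact_force: [0.5, 1.4, -0.8]
grip_width: 54.5
[525.42906322  68.92598616 155.7812302 ] [ 0.19912667 -0.25486384 -1.70064656] [ 0.01884935  0.17801815 -0.00686014]
```

View pics/scene3.png

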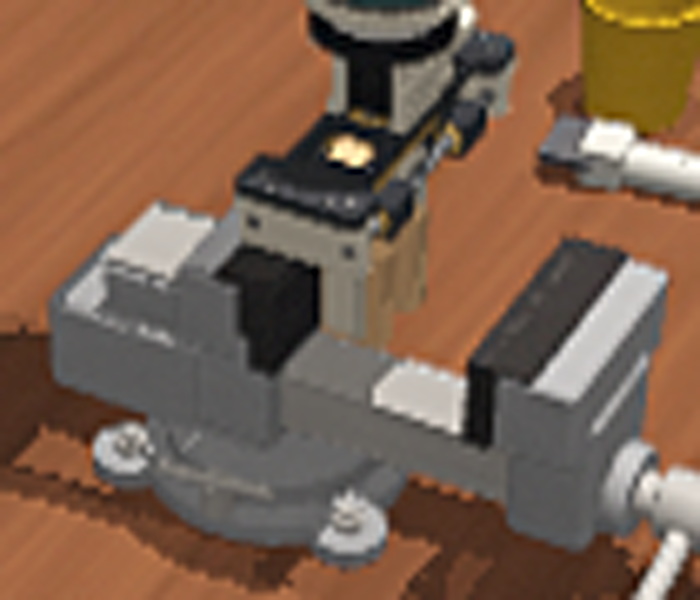

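The picture shows the block hanging in the gap next to the fixed jaw, clear of the bar and the moving jaw. Creeping towards the rubber.

```bash
python3 -m jog '-0.002 0 0 0 0 0 1;-0.002 0 0 0 0 0 1;-0.002 0 0 0 0 0 1;0 0 0 0 0 0 1;0 0 0 0 0 0 1'
python3 -m jog '-0.001 0 0 0 0 0 1;-0.001 0 0 0 0 0 1;0 0 0 0 0 0 1;0 0 0 0 0 0 1'
```

```text
clock: 7.77
ee_pos: [519.2, 68.9, 155.8]
tool_rot: [-3.142, -0.0, 0.018]
contact_force: [-0.1, 0.1, -0.4]
grip_width: 54.0
clock: 8.1
ee_pos: [517.3, 68.9, 155.7]
tool_rot: [-3.142, -0.0, 0.018]
contact_force: [-0.6, 0.9, -1.6]
grip_width: 53.5
```

```bash
python3 -m jog '-0.001 0 0 0 0 0 1;0 0 0 0 0 0 1;0 0 0 0 0 0 1'
python3 -m jog '-0.001 0 0 0 0 0 1;0 0 0 0 0 0 1;0 0 0 0 0 0 1'
```

```text
clock: 8.35
ee_pos: [516.3, 68.9, 155.7]
tool_rot: [-3.142, 0.0, 0.018]
contact_force: [-0.6, 0.4, -1.3]
grip_width: 53.7
clock: 8.6
ee_pos: [515.4, 68.9, 155.8]
tool_rot: [3.142, -0.0, 0.018]
contact_force: [3.1, 0.1, -1.5]
grip_width: 54.0
```

Contact is at about x=516 (face ≈ 497.5). Pressing on gently.

```bash
python3 -m jog '-0.001 0 0 0 0 0 1;0 0 0 0 0 0 1;0 0 0 0 0 0 1'
python3 -m jog '-0.0008 0 0 0 0 0 1;0 0 0 0 0 0 1;0 0 0 0 0 0 1;0 0 0 0 0 0 1'
python3 - <<'E'
from h import *
s=status.state(); print(s['contact_force'],s['wrist_torque'],s['ee_pos'])
d=cam('wrist'); cv2.imwrite('pics/wrist4.png',d['color'])
E
```

```text
clock: 8.85
ee_pos: [514.6, 68.9, 155.8]
tool_rot: [3.142, -0.001, 0.018]
contact_force: [5.1, -0.9, -3.0]
grip_width: 54.1
clock: 9.18
ee_pos: [514.0, 68.9, 155.8]
tool_rot: [3.142, -0.001, 0.018]
contact_force: [8.2, -2.0, -3.3]
grip_width: 53.7
[ 8.18862602 -2.0038099  -3.26222617] [ 0.00169151 -1.15901682  0.22601802] [513.98428894  68.88519117 155.81560261]
```

View pics/wrist4.png

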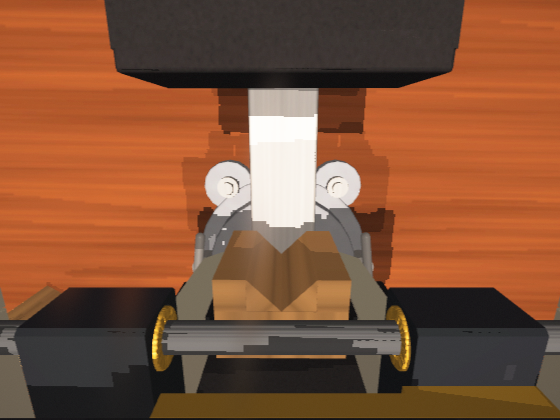

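The block is flush in the view, midway along the jaws and clear of the moving jaw. However, the moment about z (0.23 N m at 8 N) means contact is near the block's −y edge, so the yaw is slightly off. I'll turn a bit about +z and watch the moment.

```bash
P="from h import *; s=status.state(); print(s['contact_force'].round(2),s['wrist_torque'].round(3),s['tool_rot'].round(4))"
python3 -m jog '0 0 0 0 0 0.5 1;0 0 0 0 0 0 1;0 0 0 0 0 0 1' >/dev/null; python3 -c "$P"
python3 -m jog '0 0 0 0 0 0.5 1;0 0 0 0 0 0 1;0 0 0 0 0 0 1' >/dev/null; python3 -c "$P"
```

```text
[ 9.2   1.11 -4.34] [ 0.148 -1.013  0.02 ] [-3.1413e+00 -1.3000e-03  2.6300e-02]
[ 6.98  2.15 -4.75] [ 0.327 -1.186 -0.202] [-3.1411e+00 -1.4000e-03  3.5000e-02]
```

```bash
P="from h import *; s=status.state(); print(s['contact_force'].round(2),s['wrist_torque'].round(3),s['tool_rot'].round(4),s['ee_pos'].round(1))"
python3 -m jog '0 0 0 0 0 -0.45 1;0 0 0 0 0 0 1;0 0 0 0 0 0 1' >/dev/null; python3 -c "$P"
python3 -m jog '0 0 0 0 0.5 0 1;0 0 0 0 0 0 1;0 0 0 0 0 0 1' >/dev/null; python3 -c "$P"
python3 -m jog '0 0 0 0 -1 0 1;0 0 0 0 0 0 1;0 0 0 0 0 0 1' >/dev/null; python3 -c "$P"
```

```text
[ 6.61  0.23 -2.86] [ 0.15  -1.023 -0.138] [-3.1414e+00 -1.2000e-03  2.7000e-02] [513.9  69.  155.8]
[ 7.09 -0.41 -4.34] [ 0.135 -1.375 -0.099] [-3.1412  0.0072  0.0271] [514.1  69.  155.8]
[ 6.68  0.41 -1.34] [ 0.114 -0.989 -0.044] [ 3.1415 -0.0106  0.0272] [514.   69.  156.1]
```

The readings are noisy, so I'll average them at pitch offsets of −0.5°, 0 and +0.5°, letting the camera calls pass the time.

```bash
cat > avg.py <<'E'
from h import *
A=[]
for i in range(10):
    vision.get_image('wrist'); s=status.state(); A.append(np.r_[s['contact_force'],s['wrist_torque'],s['tool_rot'][1:],s['ee_pos']])
A=np.array(A); m=A.mean(0); print(m.round(3),'sd',A.std(0)[:6].round(2),'lever',(m[4]/m[0]).round(3),'clock',s['clock'])
E
python3 avg.py
python3 -m jog '0 0 0 0 0.5 0 1;0 0 0 0 0 0 1;0 0 0 0 0 0 1' >/dev/null; python3 avg.py
python3 -m jog '0 0 0 0 0.5 0 1;0 0 0 0 0 0 1;0 0 0 0 0 0 1' >/dev/null; python3 avg.py
```

```text
[ 7.40600e+00  8.04000e-01 -1.43200e+00  1.18000e-01 -9.48000e-01
 -7.10000e-02 -1.00000e-02  2.70000e-02  5.14046e+02  6.89900e+01
  1.56087e+02] sd [0.38 0.4  0.25 0.04 0.02 0.02] lever -0.128 clock 10.9833
[ 7.21600e+00  8.32000e-01 -2.02700e+00  1.07000e-01 -9.75000e-01
 -1.06000e-01 -1.00000e-03  2.70000e-02  5.13999e+02  6.89920e+01
  1.55946e+02] sd [0.56 0.5  0.5  0.03 0.03 0.03] lever -0.135 clock 11.7333
[ 7.41800e+00  8.97000e-01 -3.26000e+00  1.18000e-01 -1.34000e+00
 -7.10000e-02  7.00000e-03  2.70000e-02  5.14074e+02  6.89820e+01
  1.55899e+02] sd [0.44 0.46 0.26 0.03 0.03 0.03] lever -0.181 clock 12.4833
```

The lever jumps 46 mm between 0 and +0.5°, from the top edge to the bottom edge of contact, so flat lies in between. I'll settle there and raise the push to 10 N.

```bash
python3 -m jog '-0.0007 0 0 0 -0.2 -0.08 1;0 0 0 0 0 0 1;0 0 0 0 0 0 1;0 0 0 0 0 0 1' >/dev/null; python3 avg.py
```

```text
[ 9.14300e+00  4.53000e-01 -3.64700e+00  1.08000e-01 -1.63100e+00
  3.80000e-02  3.00000e-03  2.60000e-02  5.13532e+02  6.89650e+01
  1.55960e+02] sd [0.53 0.52 0.6  0.03 0.04 0.03] lever -0.178 clock 13.3167
```

```bash
python3 -m jog '0 0 0 0 -0.12 0.02 1;0 0 0 0 0 0 1;0 0 0 0 0 0 1' >/dev/null; python3 avg.py
```

```text
[ 9.14800e+00  4.83000e-01 -3.74500e+00  1.23000e-01 -1.51500e+00
  1.60000e-02  1.00000e-03  2.60000e-02  5.13510e+02  6.89630e+01
  1.55982e+02] sd [0.44 0.59 0.25 0.03 0.03 0.02] lever -0.166 clock 14.0667
```

The contact is now inside the face in both directions, so it is flat, with a push of 9.1 N. One last look at the scene.

Run:
```python
from h import *
d=cam('scene'); cv2.imwrite('pics/final.png',cv2.resize(d['color'][140:300,180:380],(750,600),interpolation=cv2.INTER_CUBIC)); s=status.state(); print(s['contact_force'],s['grip_width'])
```

```text
[ 8.34125229  0.03137769 -2.02751664] 53.788839715623496
```

View pics/final.png

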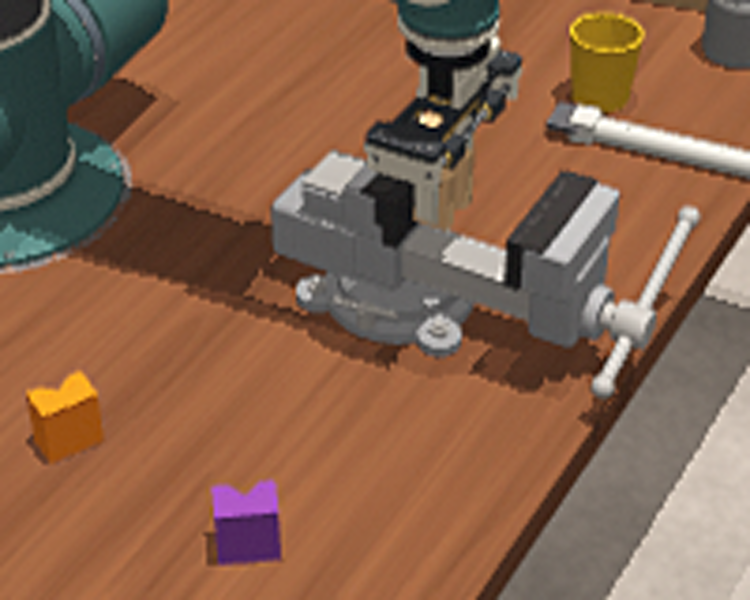

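The block is held against the fixed jaw, the moving jaw is clear and nothing visible has moved. Handing in.

```bash
python3 -c "from bench import sign_off; print(sign_off())"
```

```text
the job is handed in; nothing more can be done
None
```

The V-block is in the vise, held in the gripper and pressed against the fixed jaw's rubber, and I have handed the job in. It took about 14 s of the 45 s allowed.

| Check | Last reading |
|---|---|
| Push | about 9.1 N averaged (last single reading 8.3 N) |
| Position along the jaws | y = 69.0 mm, against an estimated jaw middle of about 69.5 mm |
| Height showing above the jaws | about 15–16 mm of 60 mm, worked out from the arm's height at the grasp |
| Grip opening | 53.8 mm on the 54 mm wide block |
| Groove direction | facing the moving jaw (wrist picture taken before the last small turns) |

- **Flat against the rubber:** the first contact was on one edge, about 0.5° off. I turned the block slightly in both directions until the wrist moments put the contact point inside the face.
- **Clearance:** the moving jaw and the slide bar are clear in the last picture. It shows only part of the bench, but nothing in view had shifted.
- **What disagreed:** my first estimate of the vise gap was 104 mm, and a closer look gave about 112 mm. The vise angle first measured about 1.0°, but contact showed about 1.5°.
- **Left over:** the wrist still read 2–4 N downward, which includes the block's own weight of about 1 N.

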